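Third hand at the assembly jig

TASK

Hang the screw caddy by its handle on the two-pronged hook so that the fitter has the screws at hand, and let go of it. Then lay the aluminium channel flat on the jig's mat and press one of its long upright walls squarely against the middle of the sprung stop, without ramming it, with a steady push of about 8 newtons, which drives the stop back about half of its 24 mm travel. Finish while still holding that push, because the fitter will now screw the channel down; leave the hammer, screwdriver and loose bin where they lie.

Things in the scene. Friction and masses are not known exactly. Their poses are not given: they have to be found in the camera images.
- caddy: Screw caddy: open grey sheet-metal box, 70 mm along its x, 124 mm along its y, 45 mm high, with a fixed round-bar bail handle (10 mm bar) rising in the middle: two uprights at y = +-59 mm and a straight top bar along y. About 0.25 kg. Origin at the centre of its underside, z up. It stands on the bench at first.
- caddy_bar (a point): Middle of the caddy's top handle bar (bar centre line), 130 mm above the caddy's underside; axes as the caddy's, the bar lies along y. Round the middle of the bar sits a flat-sided black grip, 12 mm thick (x), 36 mm long (y), 18 mm high. 85 mm clear between the bar and the box rim.
- hook: Fixed steel hook stand, origin under the centre of its 120 x 130 x 10 mm base, z up. A post at x = +45 mm carries a cross bar 185 mm high, from which two 8 mm prongs at y = +-36 mm point to the stand's -x, dip into a valley and turn up at the tips (x = -58 mm, tops 203 mm high, the highest of the stand). The caddy's bar is to lie across both prongs, along the stand's y.
- hook_seat (a point): Where the middle of the caddy's bar lies when hung: midway between the prongs in their valley, 186.5 mm above the bench; axes as the stand's. The prong tips stand 22 mm further to -x, their tops 16.5 mm higher than this point; the cross bar is 76 mm to +x. The prongs enter between bar and box from the open (-x) side.
- channel: Aluminium U-channel lying with its open side up: 70 mm along its x, 100 mm along its y, 45 mm high; floor and both upright walls 8 mm thick, the walls along y with centres at x = +-31 mm, 54 mm clear between them. It looks the same turned by half a turn. Two screw holes in its floor. About 0.31 kg. Origin at the centre of its underside, z up. It lies on the bench at first.
- jig: Fixed jig: wooden board 250 mm (x) by 200 mm (y) with a green rubber mat, whose top is 18 mm above the bench and reaches from x = -120 to +40 mm. Origin at the centre of the board's underside, z up. At its +x end a fixed aluminium block (x = 90 to 120 mm, 110 mm wide, top 53 mm above the bench) guides the sprung stop.
- stop_face (a point): Middle of the sprung stop's face, which looks to the jig's -x: an aluminium pad 70 mm wide (y) and 14 mm thick, from 20 to 54 mm above the bench; this point is 37 mm above the bench, at x = 45 mm, y = 0 of the jig when not pressed; it moves back with the stop. Axes as the jig's.
- stop (a joint): How far the sprung stop is pushed back towards the jig's +x, in m: 0 free, 0.024 end of travel. The spring pushes back with 700 N per m: 8.4 N at 0.012.
- hammer: Hammer lying across the bench beyond the jig; leave alone.
- screwdriver: Screwdriver lying on the bench between the robot and the hook stand; leave alone.
- bin: Small orange plastic bin, 90 x 70 x 50 mm, at the right of the bench; leave alone.

How it is judged:
By the outcome, as a careful person would: the job done as asked, in the order asked, and still so for the second after the job is handed in, while the arm keeps its last pose, push and grip.
It also fails if it takes over 72 s, if anything falls off the work surface, if the arm or the gripper's body presses on something with over 40 N, if the wrist force passes 120 N, or if a joint passes its speed limit or range.

ROBOT

A 6-joint arm with a two-finger parallel gripper is mounted at the origin on the work surface. World frame = base frame: x ahead of the robot, y to its left, z up, the work surface at z = 0. Lengths are in mm, angles in degrees, forces in N, time in s.
With the tool pointing down it reaches from about 300 to 850 mm from the base axis. Payload 4.2 kg.
Tool frame: the origin (TCP) lies on the centre line of the jaws, within the pads' length; the fingertips stand 14 mm ahead of it and the grasp point (between the pads) lies 5 mm behind it (env.finger_overhang is the z of the fingertips in the tool frame, in mm); z points along the fingers, y is the line along which they close (so a half turn about z gives the same grasp; the last joint's range is limited). The gripper opens to 91 mm and grips with 3 to 60 N. Pads are 32 mm wide; open, the fingers measure 118 mm over their backs; the gripper's body (76 mm by 178 mm) begins 60 mm behind the grasp point.
Start: joints at [69.271, 18.312, 89.639, -0, 72.044, -1.146], TCP at [192.734, 541.756, 188.176] pointing down, gripper open.
Joint ranges: [-177.97, 177.97], [-48.28, 115.42], [12.27, 149.76], [-77.06, 257.06], [2.81, 150.46], [-146.56, 146.56]. Speed limits (degrees/s): [147.25, 147.25, 180, 180, 180, 180].

INTERFACE

Orientations are given as [roll, pitch, yaw] about the fixed x, y, z axes, in that order (R = Rz(yaw) Ry(pitch) Rx(roll)).
In Python, from workcell import sensors, viewer, env gives the robot as it stands. The module is installed in compiled form; this text tells all that it offers.
- The arm moves only by the tool step_arm, never from a script. Its argument "plan" is one flat list of numbers, 6 for each row, row after row: the shift along the tool's x, y, z in cm, then the turn, a rotation vector about the tool's x, y, z in rad. In form: [x, y, z, wx, wy, wz, x, y, z, wx, wy, wz, ...]. A call has 1 to 5 rows; each row shifts and turns the commanded pose from where the row before left it, along the tool's axes as they then stand; what a row does not reach is not made up. A row lasts 1/12 s, in which the tool goes at most 41.7 mm and 7.16 degrees, less where a joint would pass 70% of its speed; a pose out of reach is approached as far as the arm can. A call is refused whole if a number of a shift passes 4.17 or a number of a turn 0.125, either way. A call with a gripper value outside its range is refused whole. "hand" is the finger opening in cm, from 0 to 9.12, set as the call begins (left out, the last holds). The fingers move at their own pace and stop on an object; "newtons" is the grip in N (left out, the last holds). Time passes only in rows, so rows that do not move let the fingers close. It gives the time, the measured TCP pose, the force, the opening and the grip force at its end, in the units of the state.
- sensors.state(): the state, without advancing time (a new reading comes with each control period).
- viewer.grab_frame(name): name is "scene" or "top" or "wrist"; returns a dict with "img" (480x640x3 uint8, red, green, blue), "fx", "fy", "cx", "cy" (pixels), "position" and "attitude" of the camera in the world. Camera axes: x right, y down, z forward; pixel columns grow to the right and rows downward; lengths in mm; the calibration is good to about 2 mm. A picture is of the moment at which its call begins. There is no depth.
- env.job_done(): hands the job in; it is judged then, once.
Trained networks look in a picture, given as the dict that the camera call returned (one of the last four; its "shot" number tells which), for a name from the list of things; names that differ only in an ending like _2 or _b are one class to them, and where a whole thing is asked for, a point or a joint stands for the part that bears it (a point fixed in the world has none). Each returns a list of dicts, best first, with "score" (0 to 1); they miss things now and then, are a little off and sometimes report something else, mostly with a low value. They report only what shows in the picture. A call takes as long as a camera call.
- viewer.boxes_of(name, picture): "location" ([column, row] in pixels, amid what is visible of it).
- viewer.pinpoint(name, picture): "location" ([column, row] in pixels: a listed point, or the origin of a listed thing).
The state is a dict: "time_s": time; "qpos": joint angles; "qvel": joint speeds; "effort": joint torques, N m; "ee_pos": TCP position; "ee_rot": TCP orientation; "force": force on the tool from outside, world axes, zero at the start; "torque": the same for the moment, N m; "gripper_width": finger opening in mm; "gripper_force": force on a finger pad.
Only numpy, scipy, OpenCV 4.12 (cv2) and the standard library are available. Lean on these libraries where they do the work, as an engineer would, in place of code of your own. Each camera call takes 0.05 s, during which the arm holds its last target. There are 200 camera calls.

## Working session

There is one attempt and no reset: what is moved stays moved. The work goes in short steps, Python scripts to look and compute and a tool call to move; the robot and the scene stay as the last step left them, time stands still between calls to the robot, and variables do not carry over. Pictures are saved under pics/ and viewed, at most 10 in all, crops included, and the job is handed in when it is done.

Besides the shell and the picture viewer there is one more tool, called after ">>>" as name(argument=value, ...) on one line, values as JSON. step_arm: Moves the arm, as the interface text tells. Its arguments: {"type":"object","properties":{"plan":{"type":"array","items":{"type":"number"}},"hand":{"type":"number"},"newtons":{"type":"number"}},"required":["plan"]}

```bash
mkdir -p pics; cat > h.py <<'E'
import numpy as np, cv2
from scipy.spatial.transform import Rotation as R
from workcell import sensors, viewer, env
def rot(a):
    a=np.array(a,float)
    if a.shape==(3,3): return a
    return R.from_euler('xyz',a,degrees=True).as_matrix()
def ray(p,uv):
    d=rot(p['attitude'])@np.array([(uv[0]-p['cx'])/p['fx'],(uv[1]-p['cy'])/p['fy'],1])
    return np.array(p['position'],float),d
def onz(p,uv,z):
    o,d=ray(p,uv); return o+d*(z-o[2])/d[2]
def proj(p,X):
    c=rot(p['attitude']).T@(np.array(X,float)-p['position']); return np.array([p['cx']+p['fx']*c[0]/c[2],p['cy']+p['fy']*c[1]/c[2]])
def tri(obs):
    A=0;b=0
    for p,uv in obs:
        o,d=ray(p,uv);d=d/np.linalg.norm(d);M=np.eye(3)-np.outer(d,d);A=A+M;b=b+M@o
    return np.linalg.solve(A,b)
E
python3 - <<'E'
from h import *
print(sensors.state())
P={}
for n in ("scene","top"):
    p=viewer.grab_frame(n);P[n]=p;cv2.imwrite(f'pics/{n}0.png',p['img'][:,:,::-1]);print(n,p['position'],p['attitude'],p['fx'],p['cx'],p['cy'])
for t,z in dict(caddy=0,caddy_bar=130,hook=0,hook_seat=186.5,channel=0,jig=0,stop_face=37).items():
    o=[]
    for n in P:
        r=viewer.pinpoint(t,P[n])
        for q in r[:2]: print(t,n,np.round(q['location']),round(q['score'],2),onz(P[n],q['location'],z).round())
        if r:o.append((P[n],r[0]['location']))
    if len(o)==2: print('  tri',tri(o).round())
E
```

```text
{'time_s': 0.0, 'qpos': array([ 6.92691604e+01,  1.83501369e+01,  8.97075759e+01, -1.40936744e-03,
        7.20431727e+01, -1.14548337e+00]), 'qvel': array([-0.01899811,  0.04867623,  0.00923602,  0.0164768 , -0.17851848,
        0.12613037]), 'effort': array([ 8.90559804e-04, -4.12464309e+01, -2.31980324e+01,  7.26947444e-02,
        4.55647276e-02, -1.52552043e-04]), 'ee_pos': array([192.55110678, 541.20737352, 187.32747302]), 'ee_rot': array([-1.79899108e+02, -6.77133148e-04,  1.60415079e+02]), 'force': array([0.55713335, 0.26507084, 0.02179856]), 'torque': array([-0.05953845, -0.02868819, -0.00926295]), 'gripper_force': 0.0, 'gripper_width': 91.22465831558158}
scene [1183.37577015 -559.40261463  832.60214858] [-130.86190145   -0.86705762   50.24740388] 486.0087905016943 315.10752623975634 226.15250885272314
top [ 339.11970966  -50.65087465 1344.46815478] [-1.67778717e+02  7.62947114e-02 -8.87112996e+01] 496.3941551065462 326.1023544022075 241.17126511304448
caddy scene [218. 349.] 0.67 [ 621. -330.    0.]
caddy scene [217. 306.] 0.49 [ 522. -273.    0.]
caddy top [429. 244.] 0.62
[... 248 characters left out ...]
 [562.  61.  -0.]
hook top [187. 262.] 0.65 [563. 338.   0.]
  tri [561. 335.  -4.]
hook_seat scene [414. 143.] 0.92 [525. 329. 186.]
hook_seat top [170. 261.] 0.97 [533. 325. 186.]
  tri [531. 322. 193.]
channel scene [188. 290.] 0.74 [ 442. -300.    0.]
channel scene [350. 250.] 0.19 [575.  75.   0.]
channel top [418. 312.] 0.81 [ 440. -294.    0.]
  tri [ 439. -297.   -4.]
jig scene [342. 247.] 0.78 [554.  68.  -0.]
jig scene [126. 348.] 0.62 [ 501. -472.    0.]
jig top [285. 266.] 0.95 [559.  68.   0.]
jig top [419. 311.] 0.33 [ 444. -295.    0.]
  tri [557.  67.   4.]
stop_face scene [352. 248.] 0.83 [600.  57.  37.]
stop_face top [288. 246.] 0.93 [605.  59.  37.]
  tri [603.  57.  40.]
```

View pics/top0.png

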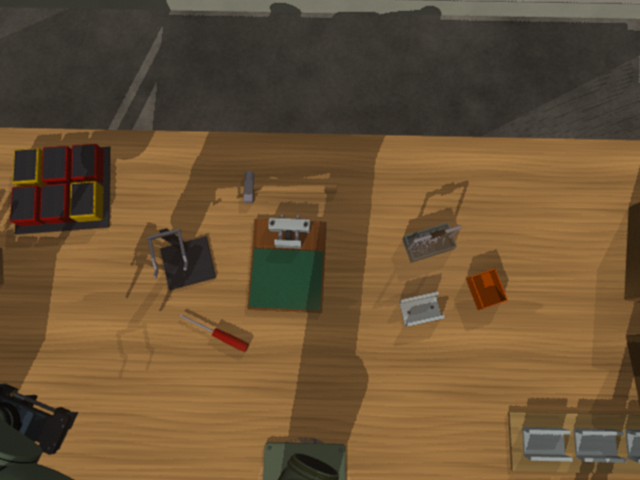

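View pics/scene0.png

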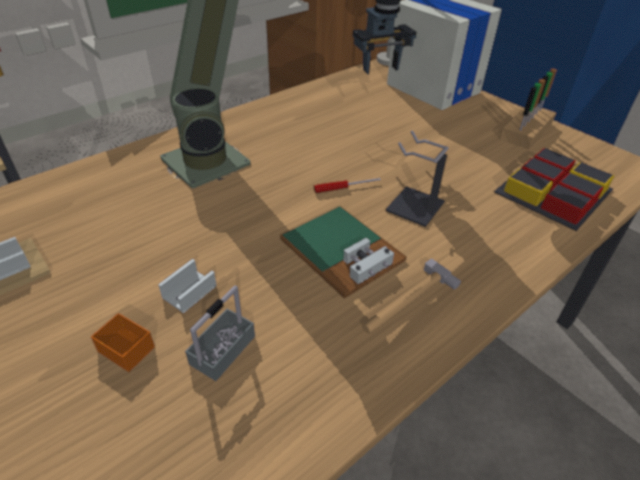

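The top view shows the caddy at (430,242), channel (421,309), jig (287,265) and hook base (187,262), all agreeing with the networks. The scene view shows the same layout. I'll zoom in for the yaws.

```bash
python3 - <<'E'
import cv2,numpy as np
t=cv2.imread('pics/top0.png');s=cv2.imread('pics/scene0.png')
def c(i,x,y,w=100,h=75):
    a=cv2.resize(i[y:y+h,x:x+w],None,fx=4,fy=4,interpolation=cv2.INTER_CUBIC)
    for k in range(0,w,20): cv2.putText(a,str(x+k),(k*4,10),0,.35,(0,255,255));cv2.line(a,(k*4,12),(k*4,18),(0,255,255))
    for k in range(0,h,20): cv2.putText(a,str(y+k),(0,k*4+4),0,.35,(255,255,0))
    return a
cv2.imwrite('pics/c1.png',np.vstack([np.hstack([c(t,135,220),c(t,390,210)]),np.hstack([c(t,240,210),c(t,380,270)])]))
E
```

```text
(no output)
```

View pics/c1.png

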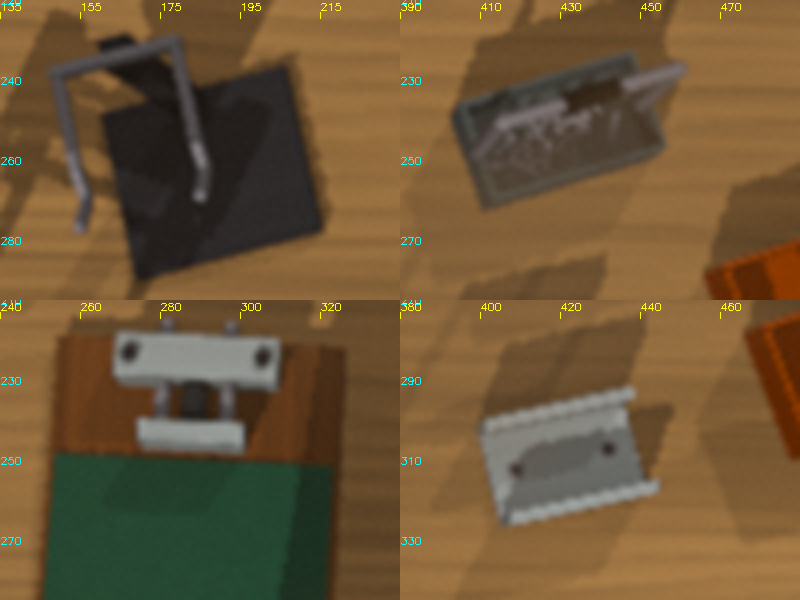

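The crops show the hook's prongs opening toward the robot (tips about (155,277) and (185,270)). The caddy bar runs (414,240)–(461,227), and the mat edge and channel walls are clear.

```bash
python3 - <<'E'
from h import *
p=dict(position=[339.11970966,-50.65087465,1344.46815478],attitude=[-1.67778717e+02,7.62947114e-02,-8.87112996e+01],fx=496.394,fy=496.394,cx=326.102,cy=241.171)
for n,a,b,z in [('cross',(149.5,238),(179.5,230.5),185),('tips',(155.5,277),(185,269.5),200),('bar',(414.5,240.5),(460.7,227.5),130),('mat',(253.7,248.2),(323.2,251.5),18),('stop',(274.5,246.7),(300.7,248),54),('chfar',(400.5,302),(438.7,293.2),45),('chnear',(406.2,325),(444.5,316.7),45)]:
    A=onz(p,a,z);B=onz(p,b,z);d=A-B
    print(n,A.round(),B.round(),'mid',((A+B)/2).round(),'len',np.hypot(*d[:2]).round(),'yaw of y-axis rel',np.degrees(np.arctan2(-d[0],d[1])).round(1))
E
```

```text
cross [589. 379. 185.] [609. 309. 185.] mid [599. 344. 185.] len 73.0 yaw of y-axis rel 15.9
tips [493. 351. 200.] [512. 284. 200.] mid [502. 317. 200.] len 70.0 yaw of y-axis rel 15.9
bar [ 609. -264.  130.] [ 645. -381.  130.] mid [ 627. -323.  130.] len 122.0 yaw of y-axis rel 17.2
mat [602. 154.  18.] [597. -35.  18.] mid [600.  60.  18.] len 190.0 yaw of y-axis rel -1.5
stop [600.  94.  54.] [598.  24.  54.] mid [599.  59.  54.] len 70.0 yaw of y-axis rel -1.6
chfar [ 462. -240.   45.] [ 488. -340.   45.] mid [ 475. -290.   45.] len 103.0 yaw of y-axis rel 14.1
chnear [ 404. -254.   45.] [ 427. -354.   45.] mid [ 415. -304.   45.] len 102.0 yaw of y-axis rel 13.3
```

```bash
cat >> h.py <<'E'
def go(x,y,z,ya,v=40.,start=None):
    """tool down, tool y axis at world angle ya (mod 180, nearest q6-safe choice given by caller). straight line, prints calls"""
    s=sensors.state(); p0=np.array(s['ee_pos']);R0=R.from_euler('xyz',s['ee_rot'],degrees=True)
    if start: p0=np.array(start[:3]);R0=R.from_euler('xyz',[180,0,start[3]+90],degrees=True)
    Rt=R.from_euler('xyz',[180,0,ya+90],degrees=True); pt=np.array([x,y,z],float)
    rv=(R0.inv()*Rt).as_rotvec()
    n=int(max(np.ceil(np.linalg.norm(pt-p0)/v),np.ceil(np.linalg.norm(rv)/.12),1))
    rows=[];k=0
    for i in range(n):
        Ri=R0*R.from_rotvec(rv*i/n)
        rows+=list(np.round(Ri.inv().apply((pt-p0)/n)/10,2))+list(np.round(rv/n,3))
    print(n,'rows',s['time_s'].__round__(2))
    for k in range(0,n,5): print([float(a)+0 for a in rows[6*k:6*k+30]])
    return [x,y,z,ya]
E
python3 -c "
from h import *
go(626,-323,280,17)"
```

```text
25 rows 0.8
[-2.79, -2.68, -0.37, 0.0, 0.0, 0.037, -2.89, -2.57, -0.37, 0.0, 0.0, 0.037, -2.98, -2.46, -0.37, 0.0, 0.0, 0.037, -3.07, -2.35, -0.37, 0.0, 0.0, 0.037, -3.16, -2.23, -0.37, 0.0, 0.0, 0.037]
[-3.24, -2.11, -0.37, 0.0, 0.0, 0.037, -3.32, -1.99, -0.37, 0.0, 0.0, 0.037, -3.39, -1.87, -0.37, 0.0, 0.0, 0.037, -3.46, -1.74, -0.37, 0.0, 0.0, 0.037, -3.52, -1.61, -0.37, 0.0, 0.0, 0.037]
[-3.58, -1.48, -0.37, 0.0, 0.0, 0.037, -3.63, -1.34, -0.37, 0.0, 0.0, 0.037, -3.68, -1.21, -0.37, 0.0, 0.0, 0.037, -3.72, -1.07, -0.37, 0.0, 0.0, 0.037, -3.76, -0.93, -0.37, 0.0, 0.0, 0.037]
[-3.79, -0.79, -0.37, 0.0, 0.0, 0.037, -3.81, -0.65, -0.37, 0.0, 0.0, 0.037, -3.84, -0.5, -0.37, 0.0, 0.0, 0.037, -3.85, -0.36, -0.37, 0.0, 0.0, 0.037, -3.86, -0.22, -0.37, 0.0, 0.0, 0.037]
[-3.87, -0.07, -0.37, 0.0, 0.0, 0.037, -3.87, 0.07, -0.37, 0.0, 0.0, 0.037, -3.86, 0.22, -0.37, 0.0, 0.0, 0.037, -3.85, 0.36, -0.37, 0.0, 0.0, 0.037, -3.84, 0.5, -0.37, 0.0, 0.0, 0.037]
```

>>> step_arm(plan=[-2.8,-2.7,-0.37,0,0,0.037,-2.9,-2.6,-0.37,0,0,0.037,-3.0,-2.5,-0.37,0,0,0.037,-3.1,-2.35,-0.37,0,0,0.037,-3.15,-2.25,-0.37,0,0,0.037], hand=9.1)

```text
time_s: 1.22
ee_pos: [280.0, 366.1, 206.9]
ee_rot: [180.0, 0.0, 149.8]
force: [0.7, 0.9, 0.8]
gripper_width: 91.0
gripper_force: 0.0
```

>>> step_arm(plan=[-3.25,-2.1,-0.37,0,0,0.037,-3.3,-2.0,-0.37,0,0,0.037,-3.4,-1.85,-0.37,0,0,0.037,-3.45,-1.75,-0.37,0,0,0.037,-3.5,-1.6,-0.37,0,0,0.037])

```text
time_s: 1.63
ee_pos: [366.9, 193.5, 225.6]
ee_rot: [179.9, 0.0, 139.1]
force: [0.4, 0.3, -0.8]
gripper_width: 91.1
gripper_force: 0.0
```

>>> step_arm(plan=[-3.6,-1.5,-0.37,0,0,0.037,-3.65,-1.35,-0.37,0,0,0.037,-3.7,-1.2,-0.37,0,0,0.037,-3.7,-1.05,-0.37,0,0,0.037,-3.75,-0.95,-0.37,0,0,0.037])

```text
time_s: 2.05
ee_pos: [454.5, 20.2, 244.1]
ee_rot: [179.9, 0.0, 128.5]
force: [0.4, 0.5, 0.5]
gripper_width: 91.0
gripper_force: 0.0
```

>>> step_arm(plan=[-3.8,-0.8,-0.37,0,0,0.037,-3.8,-0.65,-0.37,0,0,0.037,-3.85,-0.5,-0.37,0,0,0.037,-3.85,-0.35,-0.37,0,0,0.037,-3.85,-0.2,-0.37,0,0,0.037])

```text
time_s: 2.47
ee_pos: [542.0, -152.3, 262.4]
ee_rot: [180.0, 0.0, 117.9]
force: [-0.4, 0.5, 0.1]
gripper_width: 91.0
gripper_force: 0.0
```

>>> step_arm(plan=[-3.85,-0.05,-0.37,0,0,0.037,-3.85,0.05,-0.37,0,0,0.037,-3.85,0.2,-0.37,0,0,0.037,-3.85,0.35,-0.37,0,0,0.037,-3.85,0.5,-0.37,0,0,0.037])

```text
time_s: 2.88
ee_pos: [629.3, -324.3, 280.8]
ee_rot: [180.0, -0.0, 107.3]
force: [0.7, 0.0, 0.8]
gripper_width: 90.9
gripper_force: 0.0
```

```bash
python3 - <<'E'
from h import *
s=sensors.state();print(s['ee_pos'],s['ee_rot'],s['qpos'].round(),s['qvel'].round(1))
p=viewer.grab_frame("wrist");cv2.imwrite('pics/w1.png',p['img'][:,:,::-1]);print(p['position'],p['attitude'],p['fx'])
s=sensors.state();print(s['ee_pos'],s['qvel'].round(1))
for t,z in dict(caddy_bar=130,caddy=0).items():
    for q in viewer.pinpoint(t,p)[:2]: print(t,np.round(q['location']),q['score'],onz(p,q['location'],z).round(1))
E
```

```text
[ 629.3328383  -324.28159772  280.76847016] [ 1.79987082e+02 -7.38997433e-03  1.07299422e+02] [-28.  29.  59.   0.  92. -45.] [-22.1  39.7 -72.5   0.4  31.9   3.1]
[ 608.05595082 -251.14340044  477.59182776] [1.64568107e+02 1.45806846e-02 1.73055646e+01] 410.181887906955
[ 632.10071445 -331.68480936  278.59404387] [ 1.9 -3.2 11.1  1.   0.1 -0.5]
caddy_bar [318. 225.] 0.79 [ 626.4 -323.1  130. ]
caddy [320. 200.] 0.59 [ 625.8 -320.4    0. ]
```

View pics/w1.png

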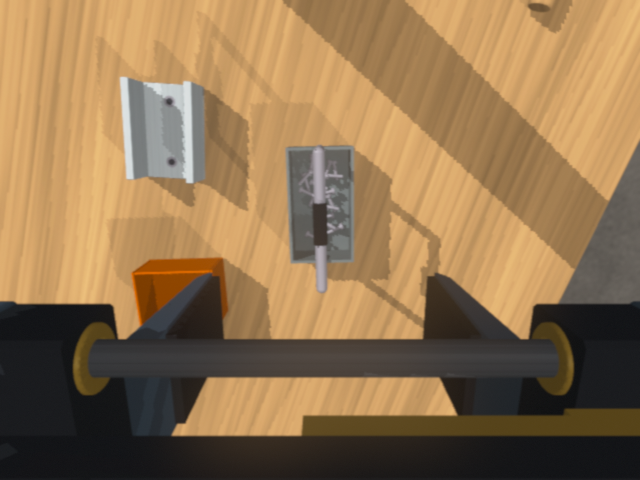

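The wrist view shows the caddy bar vertical with its grip at (320,224), as the network found. The yaw already matches, so I'll descend to grasp it.

```bash
python3 -c "
from h import *
print(sensors.state()['ee_pos'])
go(626.4,-323.1,270,17.7)
go(626.4,-323.1,126,17.7,30,start=[626.4,-323.1,270,17.7])"
```

```text
[ 629.3499915  -324.93016418  278.42830461]
1 rows 3.03
[0.26, -0.23, 0.84, -0.001, -0.001, -0.008]
5 rows 3.03
[0.0, 0.0, 2.88, 0.0, 0.0, 0.0, 0.0, 0.0, 2.88, 0.0, 0.0, 0.0, 0.0, 0.0, 2.88, 0.0, 0.0, 0.0, 0.0, 0.0, 2.88, 0.0, 0.0, 0.0, 0.0, 0.0, 2.88, 0.0, 0.0, 0.0]
```

>>> step_arm(plan=[0.26,-0.23,0.84,0,0,-0.008,0,0,3,0,0,0,0,0,3,0,0,0,0,0,3,0,0,0,0,0,3,0,0,0])

```text
time_s: 3.45
ee_pos: [625.3, -319.0, 151.8]
ee_rot: [180.0, -0.0, 108.0]
force: [0.6, -0.2, -0.2]
gripper_width: 90.9
gripper_force: 0.0
```

>>> step_arm(plan=[0,0,1.6,0,0,0,0,0,0.8,0,0,0,0,0,0,0,0,0])

```text
time_s: 3.7
ee_pos: [624.6, -319.0, 126.6]
ee_rot: [-179.9, -0.2, 107.9]
force: [-1.3, -0.8, 0.0]
gripper_width: 90.7
gripper_force: 0.0
```

>>> step_arm(plan=[0,0,0,0,0,0,0,0,0,0,0,0,0,0,0,0,0,0,0,0,0,0,0,0,0,0,0,0,0,0], hand=0, newtons=30)

```text
time_s: 4.12
ee_pos: [626.3, -320.9, 129.2]
ee_rot: [179.9, 0.1, 107.9]
force: [-0.4, 1.0, -0.2]
gripper_width: 60.4
gripper_force: 0.0
```

>>> step_arm(plan=[0,0,0,0,0,0,0,0,0,0,0,0,0,0,0,0,0,0,0,0,0,0,0,0,0,0,0,0,0,0])

```text
time_s: 4.53
ee_pos: [625.9, -320.7, 128.1]
ee_rot: [-180.0, -0.0, 107.9]
force: [0.2, -0.1, -0.2]
gripper_width: 27.1
gripper_force: 0.0
```

>>> step_arm(plan=[0.1,0,0.2,0,0,0,0,0,0,0,0,0,0,0,0,0,0,0,0,0,0,0,0,0,0,0,0,0,0,0])

```text
time_s: 4.95
ee_pos: [625.6, -319.8, 126.2]
ee_rot: [180.0, -0.0, 107.9]
force: [0.1, -0.7, -0.1]
gripper_width: 0.1
gripper_force: 0.0
```

>>> step_arm(plan=[0,0,0,0,0,0,0,0,-0.5,0,0,0,0,0,-1,0,0,0,0,0,-1.5,0,0,0,0,0,-1.5,0,0,0])

```text
time_s: 5.37
ee_pos: [625.6, -319.8, 172.4]
ee_rot: [180.0, -0.0, 107.9]
force: [-0.0, 0.1, 1.4]
gripper_width: 0.4
gripper_force: 0.0
```

>>> step_arm(plan=[0,0,-2,0,0,0,0,0,-2,0,0,0,0,0,-1.5,0,0,0,0,0,-1,0,0,0,0,0,-0.5,0,0,0])

```text
time_s: 5.78
ee_pos: [626.2, -320.1, 244.0]
ee_rot: [179.8, 0.2, 107.9]
force: [-0.1, -0.4, -0.2]
gripper_width: 0.5
gripper_force: 0.0
```

```bash
python3 -c "
from h import *
s=sensors.state();print(s['ee_pos'],s['ee_rot'],s['force'],s['qpos'].round())
go(424,294,252,16,28)"
```

```text
[ 626.23136746 -320.12039898  243.97817394] [1.79841225e+02 1.55683229e-01 1.07874428e+02] [-0.07026305 -0.35281136 -0.22696152] [-28.  29.  65.   0.  86. -46.]
24 rows 5.78
[2.69, -0.02, -0.04, 0.0, 0.0, 0.001, 2.69, -0.02, -0.04, 0.0, 0.0, 0.001, 2.69, -0.02, -0.04, 0.0, 0.0, 0.001, 2.69, -0.03, -0.04, 0.0, 0.0, 0.001, 2.69, -0.03, -0.04, 0.0, 0.0, 0.001]
[2.69, -0.03, -0.04, 0.0, 0.0, 0.001, 2.69, -0.04, -0.04, 0.0, 0.0, 0.001, 2.69, -0.04, -0.04, 0.0, 0.0, 0.001, 2.69, -0.05, -0.04, 0.0, 0.0, 0.001, 2.69, -0.05, -0.04, 0.0, 0.0, 0.001]
[2.69, -0.05, -0.04, 0.0, 0.0, 0.001, 2.69, -0.06, -0.04, 0.0, 0.0, 0.001, 2.69, -0.06, -0.04, 0.0, 0.0, 0.001, 2.69, -0.06, -0.04, 0.0, 0.0, 0.001, 2.69, -0.07, -0.04, 0.0, 0.0, 0.001]
[2.69, -0.07, -0.04, 0.0, 0.0, 0.001, 2.69, -0.08, -0.04, 0.0, 0.0, 0.001, 2.69, -0.08, -0.04, 0.0, 0.0, 0.001, 2.69, -0.08, -0.04, 0.0, 0.0, 0.001, 2.69, -0.09, -0.03, 0.0, 0.0, 0.001]
[2.69, -0.09, -0.03, 0.0, 0.0, 0.001, 2.69, -0.09, -0.03, 0.0, 0.0, 0.001, 2.69, -0.1, -0.03, 0.0, 0.0, 0.001, 2.69, -0.1, -0.03, 0.0, 0.0, 0.001]
```

The jaws closed on nothing, so I'll look before moving again.

```bash
python3 - <<'E'
from h import *
P={}
for n in ("wrist","top","scene"):
    p=viewer.grab_frame(n);P[n]=p
    print(n,p['position'],p['attitude'])
for t,z in dict(caddy_bar=130,caddy=0).items():
    for n in P:
        for q in viewer.pinpoint(t,P[n])[:2]: print(t,n,np.round(q['location']),round(q['score'],2),onz(P[n],q['location'],z).round(1))
s=sensors.state();print(s['ee_pos'],s['ee_rot'])
w=P['wrist']['img'][:,:,::-1];sc=P['scene']['img'][250:450,100:320,::-1]
o=np.hstack([cv2.resize(w,(400,300)),cv2.resize(sc,(330,300),interpolation=cv2.INTER_CUBIC)]);cv2.imwrite('pics/m.png',o)
E
```

```text
wrist [ 603.59223772 -246.81820078  440.59001231] [ 1.64406612e+02 -1.31778384e-01  1.78824146e+01]
top [ 339.11970966  -50.65087465 1344.46815478] [-1.67778717e+02  7.62947114e-02 -8.87112996e+01]
scene [1183.37577015 -559.40261463  832.60214858] [-130.86190145   -0.86705762   50.24740388]
caddy_bar wrist [323. 237.] 0.68 [ 627.6 -319.5  130. ]
caddy_bar scene [217. 307.] 0.77 [ 627.5 -318.5  130. ]
caddy_bar scene [220. 351.] 0.34 [ 712.9 -364.7  130. ]
caddy wrist [317. 207.] 0.74 [ 621.4 -319.9    0. ]
caddy top [430. 245.] 0.79 [ 626.9 -329.3    0. ]
caddy scene [219. 349.] 0.96 [ 620.8 -327.3    0. ]
caddy scene [344. 248.] 0.7 [561.1  67.9   0. ]
[ 625.33508858 -319.62904944  240.27663466] [-1.79938405e+02 -7.22443706e-02  1.07874031e+02]
```

View pics/m.png

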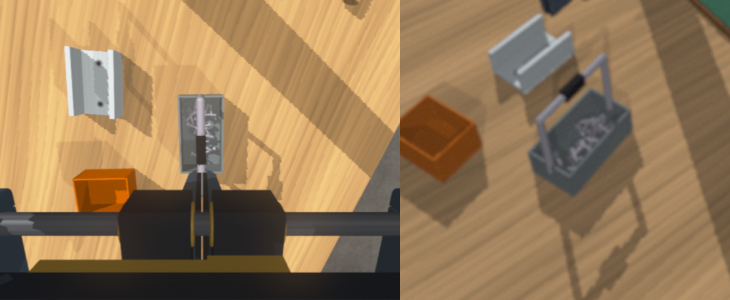

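```bash
python3 - <<'E'
from h import *
s=sensors.state();e=np.array(s['ee_pos']);T=R.from_euler('xyz',s['ee_rot'],degrees=True)
P={n:viewer.grab_frame(n) for n in ("wrist","top","scene")}
for n in P:
    for k in (14,0,-60): print(n,k,proj(P[n],e+T.apply([0,0,k])).round())
print(env.finger_overhang, s['qpos'])
w=P['scene']['img'][120:360,60:380,::-1];a=P['top']['img'][180:340,340:560,::-1]
cv2.imwrite('pics/m2.png',np.hstack([cv2.resize(w,(400,300),interpolation=cv2.INTER_CUBIC),cv2.resize(a,(400,300),interpolation=cv2.INTER_CUBIC)]))
E
```

```text
wrist 14 [320. 281.]
wrist 0 [320. 291.]
wrist -60 [319. 349.]
top 14 [445. 225.]
top 0 [447. 224.]
top -60 [453. 217.]
scene 14 [209. 270.]
scene 0 [208. 264.]
scene -60 [204. 238.]
14.0 [-2.80144341e+01  2.91969878e+01  6.49337803e+01  6.07658320e-03
  8.59639763e+01 -4.58889364e+01]
```

View pics/m2.png

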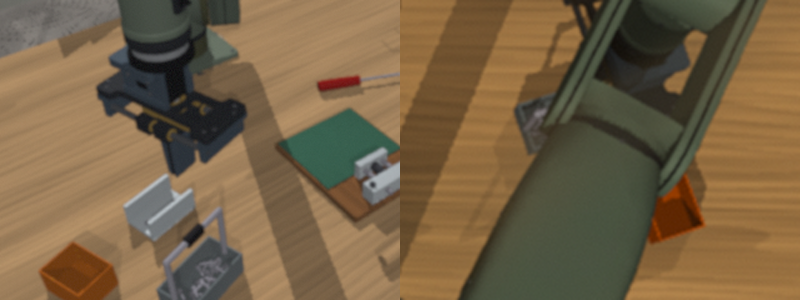

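```bash
python3 - <<'E'
from h import *
s=sensors.state();e=np.array(s['ee_pos']);T=R.from_euler('xyz',s['ee_rot'],degrees=True)
P={n:viewer.grab_frame(n) for n in ("wrist","scene")}
def crop(n,x,y,w,h,f):
    a=cv2.resize(P[n]['img'][y:y+h,x:x+w,::-1],None,fx=f,fy=f,interpolation=cv2.INTER_CUBIC)
    for k,c in ((14,(0,0,255)),(-5,(0,255,0)),(-65,(255,0,255))):
        for dx in (-16,16):
            u=((proj(P[n],e+T.apply([dx,0,k]))-[x,y])*f).astype(int);cv2.circle(a,tuple(int(v) for v in u),3,c,-1)
    return a
a=crop('scene',150,180,100,150,4);b=crop('wrist',220,180,200,300,2)
cv2.imwrite('pics/m3.png',np.hstack([a,b]))
E
```

```text
(no output)
```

View pics/m3.png

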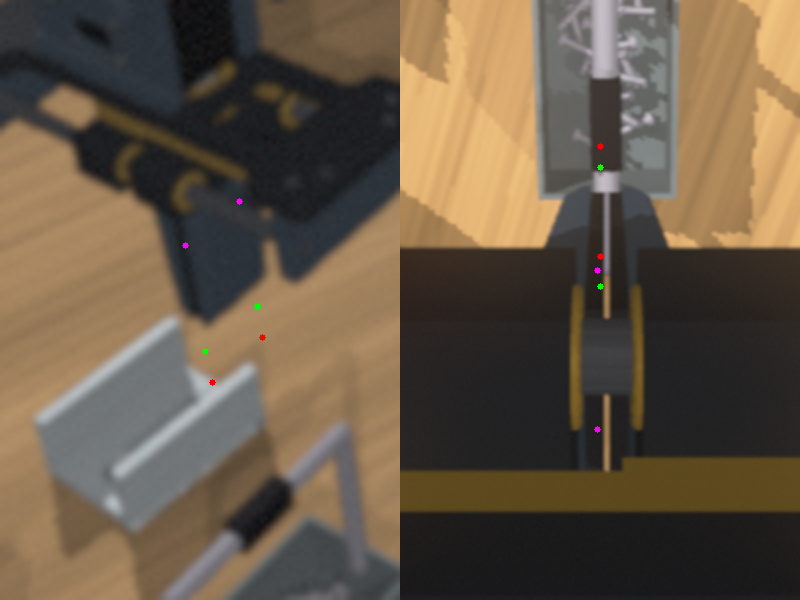

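The overlay shows the real fingertips about 35 mm behind the stated place (tip at tool z of about -21, not +14). The scene and wrist views agree on this. The wrist camera's height checks against the bar length, so ee_pos is right and the fingers closed just above the bar. From here on I'll command the TCP 35 mm lower.

```bash
python3 -c "
from h import *
go(627,-321.5,90,17.7,26)"
```

```text
6 rows 6.48
[-0.04, 0.01, 2.52, 0.0, 0.0, 0.001, -0.04, 0.01, 2.52, 0.0, 0.0, 0.001, -0.04, 0.01, 2.52, 0.0, 0.0, 0.001, -0.04, 0.01, 2.52, 0.0, 0.0, 0.001, -0.04, 0.01, 2.52, 0.0, 0.0, 0.001]
[-0.04, 0.01, 2.52, 0.0, 0.0, 0.001]
```

>>> step_arm(plan=[-0.1,0,1,0,0,0,-0.1,0,1,0,0,0,0,0,1,0,0,0,0,0,1,0,0,0,0,0,1,0,0,0], hand=6)

```text
time_s: 6.9
ee_pos: [625.8, -321.4, 189.4]
ee_rot: [-179.9, -0.1, 107.9]
force: [-0.0, -0.6, -0.5]
gripper_width: 30.9
gripper_force: 0.0
```

>>> step_arm(plan=[0,0,1,0,0,0,0,0,1.0,0,0,0,0,0,1,0,0,0,0,0,1,0,0,0,0,0,1,0,0,0])

```text
time_s: 7.32
ee_pos: [626.2, -321.6, 140.2]
ee_rot: [180.0, -0.0, 107.9]
force: [1.0, -0.2, 0.0]
gripper_width: 59.6
gripper_force: 0.0
```

>>> step_arm(plan=[0,0,1.5,0,0,0,0,0,1.5,0,0,0,0,0,1,0,0,0,0,0,1,0,0,0,0,0,0.1,0,0,0])

```text
time_s: 7.73
ee_pos: [625.2, -321.1, 87.8]
ee_rot: [-179.9, -0.2, 107.9]
force: [-0.3, 1.0, -0.4]
gripper_width: 59.9
gripper_force: 0.0
```

>>> step_arm(plan=[0,0,0,0,0,0,0,0,0,0,0,0,0,0,0,0,0,0,0,0,0,0,0,0,0,0,0,0,0,0], hand=0, newtons=30)

```text
time_s: 8.15
ee_pos: [626.6, -321.9, 91.0]
ee_rot: [179.9, 0.1, 107.9]
force: [0.0, -0.3, 0.8]
gripper_width: 29.8
gripper_force: 0.0
```

>>> step_arm(plan=[0,0,0,0,0,0,0,0,0,0,0,0,0,0,0,0,0,0,0,0,0,0,0,0,0,0,0,0,0,0])

```text
time_s: 8.57
ee_pos: [626.2, -321.7, 90.3]
ee_rot: [180.0, -0.0, 107.9]
force: [-0.1, 0.1, 1.1]
gripper_width: 12.1
gripper_force: 30.0
```

>>> step_arm(plan=[0,0,-0.3,0,0,0,0,0,-0.8,0,0,0,0,0,-1.2,0,0,0,0,0,-1.5,0,0,0,0,0,-1.5,0,0,0])

```text
time_s: 8.98
ee_pos: [626.3, -321.7, 144.6]
ee_rot: [180.0, 0.0, 107.9]
force: [0.8, 0.3, -2.7]
gripper_width: 12.0
gripper_force: 30.0
```

>>> step_arm(plan=[0,0,-1.5,0,0,0,0,0,-1.5,0,0,0,0,0,-1,0,0,0,0,0,-0.5,0,0,0,0,0,-0.2,0,0,0])

```text
time_s: 9.4
ee_pos: [626.6, -321.9, 191.8]
ee_rot: [179.9, 0.1, 107.9]
force: [0.2, 1.3, -2.4]
gripper_width: 11.9
gripper_force: 30.0
```

```bash
python3 -c "
from h import *
s=sensors.state();print(s['ee_pos'],s['force'],s['torque'],s['gripper_width'])
go(427,294,192,16,25)"
```

```text
[ 626.6197949  -321.88725026  191.75178214] [ 0.18840108  1.27892016 -2.41644545] [-0.02223451  0.00849518  0.03160062] 11.869094868860925
26 rows 9.4
[2.49, 0.0, 0.0, 0.0, 0.0, 0.001, 2.49, -0.01, 0.0, 0.0, 0.0, 0.001, 2.49, -0.01, 0.0, 0.0, 0.0, 0.001, 2.49, -0.01, 0.0, 0.0, 0.0, 0.001, 2.49, -0.02, 0.0, 0.0, 0.0, 0.001]
[2.49, -0.02, 0.0, 0.0, 0.0, 0.001, 2.49, -0.02, 0.0, 0.0, 0.0, 0.001, 2.49, -0.03, 0.0, 0.0, 0.0, 0.001, 2.49, -0.03, 0.0, 0.0, 0.0, 0.001, 2.49, -0.03, 0.0, 0.0, 0.0, 0.001]
[2.49, -0.03, 0.0, 0.0, 0.0, 0.001, 2.49, -0.04, 0.0, 0.0, 0.0, 0.001, 2.49, -0.04, 0.0, 0.0, 0.0, 0.001, 2.49, -0.04, 0.0, 0.0, 0.0, 0.001, 2.49, -0.05, 0.0, 0.0, 0.0, 0.001]
[2.49, -0.05, 0.0, 0.0, 0.0, 0.001, 2.49, -0.05, 0.0, 0.0, 0.0, 0.001, 2.49, -0.06, 0.0, 0.0, 0.0, 0.001, 2.49, -0.06, 0.0, 0.0, 0.0, 0.001, 2.49, -0.06, 0.0, 0.0, 0.0, 0.001]
[2.49, -0.07, 0.0, 0.0, 0.0, 0.001, 2.49, -0.07, 0.0, 0.0, 0.0, 0.001, 2.49, -0.07, 0.0, 0.0, 0.0, 0.001, 2.49, -0.08, 0.0, 0.0, 0.0, 0.001, 2.49, -0.08, 0.0, 0.0, 0.0, 0.001]
[2.49, -0.08, 0.0, 0.0, 0.0, 0.001]
```

Lifted, with a force of about 2.5 N that matches the caddy's weight. I'll carry it smoothly to the front of the hook.

>>> step_arm(plan=[0.5,0,0,0,0,0.001,1,0,0,0,0,0.001,1.5,0,0,0,0,0.001,2,0,0,0,0,0.001,2.5,-0.02,0,0,0,0.001])

```text
time_s: 9.82
ee_pos: [602.2, -249.3, 188.7]
ee_rot: [-179.9, -0.1, 107.5]
force: [0.2, 0.8, -2.6]
gripper_width: 11.9
gripper_force: 30.0
```

>>> step_arm(plan=[2.5,-0.02,0,0,0,0.001,2.5,-0.02,0,0,0,0.001,2.5,-0.03,0,0,0,0.001,2.5,-0.03,0,0,0,0.001,2.5,-0.03,0,0,0,0.001])

```text
time_s: 10.23
ee_pos: [562.7, -129.3, 189.2]
ee_rot: [-179.9, -0.1, 107.3]
force: [0.8, 0.3, -1.6]
gripper_width: 11.9
gripper_force: 30.0
```

>>> step_arm(plan=[2.5,-0.03,0,0,0,0.001,2.5,-0.03,0,0,0,0.001,2.5,-0.04,0,0,0,0.001,2.5,-0.04,0,0,0,0.001,2.5,-0.04,0,0,0,0.001])

```text
time_s: 10.65
ee_pos: [523.8, -10.8, 189.4]
ee_rot: [-179.9, -0.1, 107.0]
force: [0.5, 0.8, -2.4]
gripper_width: 11.6
gripper_force: 30.0
```

>>> step_arm(plan=[2.5,-0.05,0,0,0,0.001,2.5,-0.05,0,0,0,0.001,2.5,-0.06,0,0,0,0.001,2.5,-0.06,0,0,0,0.001,2.5,-0.06,0,0,0,0.001])

```text
time_s: 11.07
ee_pos: [484.6, 107.6, 189.4]
ee_rot: [-179.9, -0.0, 106.7]
force: [0.1, 1.1, -1.5]
gripper_width: 11.6
gripper_force: 30.0
```

>>> step_arm(plan=[2.5,-0.07,0,0,0,0.001,2.5,-0.07,0,0,0,0.001,2.5,-0.07,0,0,0,0.001,2.5,-0.08,0,0,0,0.001,2.5,-0.08,0,0,0,0.001])

```text
time_s: 11.48
ee_pos: [445.3, 226.0, 189.4]
ee_rot: [-179.9, -0.0, 106.5]
force: [1.3, -0.3, -1.7]
gripper_width: 11.9
gripper_force: 30.0
```

>>> step_arm(plan=[2.0,-0.08,0,0,0,0.001,1.5,0,0,0,0,0.001,1,0,0,0,0,0,0.5,0,0,0,0,0,0,0,0,0,0,0])

```text
time_s: 11.9
ee_pos: [431.7, 273.1, 189.8]
ee_rot: [-179.9, 0.0, 106.4]
force: [0.3, -0.4, -2.7]
gripper_width: 11.9
gripper_force: 30.0
```

```bash
python3 - <<'E'
from h import *
s=sensors.state();print(s['ee_pos'],s['ee_rot'],s['force'],s['torque'],s['gripper_width'])
P={n:viewer.grab_frame(n) for n in ("wrist","top","scene")}
for t,z in dict(caddy_bar=232,hook_seat=186.5,caddy=100).items():
    o=[]
    for n in P:
        r=viewer.pinpoint(t,P[n])
        for q in r[:1]: print(t,n,np.round(q['location']),round(q['score'],2),onz(P[n],q['location'],z).round(1)); o.append((P[n],q['location']))
    if len(o)>1: print(' tri',tri(o).round(1))
w=P['wrist']['img'][:,:,::-1];sc=P['scene']['img'][70:270,320:520,::-1];tp=P['top']['img'][190:340,110:310,::-1]
rs=lambda a,k:cv2.resize(a,k,interpolation=cv2.INTER_CUBIC)
cv2.imwrite('pics/k1.png',np.hstack([rs(w,(400,300)),rs(sc,(300,300))]))
E
```

```text
[431.72763122 273.13897137 189.82326611] [-1.79945562e+02  6.98503573e-03  1.06408310e+02] [ 0.25511011 -0.35988832 -2.70682492] [-0.09552649  0.06857161  0.02246796] 11.852564156145489
caddy_bar wrist [319. 324.] 0.87 [431.2 274.7 232. ]
caddy_bar top [181. 302.] 0.56 [433.7 278.  232. ]
caddy_bar scene [377. 120.] 0.95 [436.3 279.7 232. ]
 tri [433.7 277.5 232.8]
hook_seat wrist [530. 243.] 0.77 [526.3 326.6 186.5]
hook_seat scene [412. 141.] 0.78 [513.4 332.4 186.5]
 tri [520.8 325.8 193. ]
caddy wrist [322. 244.] 0.83 [431.8 274.4 100. ]
caddy top [202. 307.] 0.6 [433.2 263.  100. ]
caddy scene [375. 120.] 0.34 [271.  453.4 100. ]
 tri [424.7 274.  207. ]
```

View pics/k1.png

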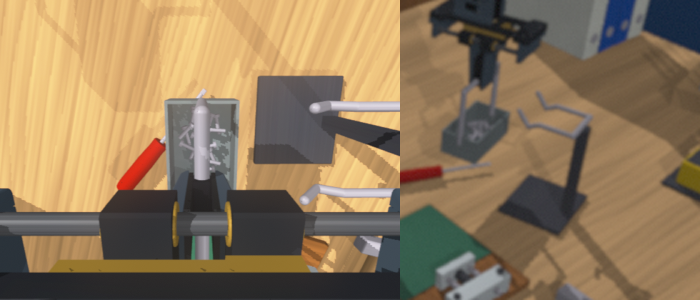

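The wrist view shows both prong tips to the caddy's right, near (509,171) and (490,317), with the caddy hanging straight and the bar about 230 high. I'll move 23 mm sideways and 105 mm in.

>>> step_arm(plan=[0.5,0,0,0,0,0,0.7,0.3,0,0,0,0,0.6,0.8,0,0,0,0,0.4,1.2,0,0,0,0,0.1,1.4,0,0,0,0.005])

```text
time_s: 12.92
ee_pos: [461.9, 306.8, 190.4]
ee_rot: [180.0, -0.0, 106.1]
force: [-0.6, 0.5, -1.5]
gripper_width: 12.0
gripper_force: 30.0
```

>>> step_arm(plan=[0,1.5,0,0,0,0,0,1.5,0,0,0,0,0,1.5,0,0,0,0,0,1.3,0,0,0,0,0,0.8,0,0,0,0])

```text
time_s: 13.33
ee_pos: [526.8, 324.7, 189.8]
ee_rot: [179.9, -0.0, 106.1]
force: [-1.3, -0.8, -2.0]
gripper_width: 12.0
gripper_force: 30.0
```

>>> step_arm(plan=[0,0.2,0,0,0,0,0,0,0,0,0,0,0,0,0,0,0,0])

```text
time_s: 13.58
ee_pos: [526.4, 324.0, 190.1]
ee_rot: [-179.9, 0.0, 106.1]
force: [0.2, 0.6, -1.7]
gripper_width: 11.7
gripper_force: 30.0
```

```bash
python3 - <<'E'
from h import *
s=sensors.state();print(s['ee_pos'],s['ee_rot'],s['force'],s['torque'],s['gripper_width'])
P={n:viewer.grab_frame(n) for n in ("wrist","top","scene")}
for t,z in dict(caddy_bar=231,hook_seat=186.5).items():
    o=[]
    for n in P:
        r=viewer.pinpoint(t,P[n])
        for q in r[:1]: print(t,n,np.round(q['location']),round(q['score'],2),onz(P[n],q['location'],z).round(1)); o.append((P[n],q['location']))
    if len(o)>1: print(' tri',tri(o).round(1))
w=P['wrist']['img'][:,:,::-1];sc=P['scene']['img'][70:270,320:520,::-1]
rs=lambda a,k:cv2.resize(a,k,interpolation=cv2.INTER_CUBIC)
cv2.imwrite('pics/k2.png',np.hstack([rs(w,(400,300)),rs(sc,(300,300))]))
E
```

```text
[526.37890482 324.02066756 190.05782887] [-1.79944270e+02  3.09179256e-04  1.06056419e+02] [ 0.20621201  0.62045454 -1.73087472] [-0.05590334  0.05899369 -0.04201162] 11.702161511331463
caddy_bar wrist [323. 324.] 0.56 [527.6 325.3 231. ]
caddy_bar scene [415. 126.] 0.98 [517.5 331.3 231. ]
 tri [524.9 325.7 235.3]
hook_seat top [172. 263.] 0.72 [529.6 319.8 186.5]
hook_seat scene [410. 145.] 0.55 [524.8 314.7 186.5]
 tri [527.2 316.7 187.9]
```

View pics/k2.png

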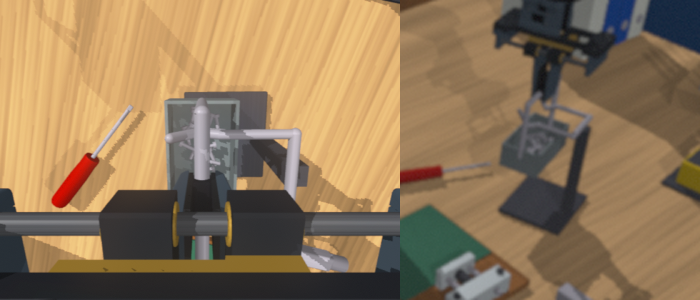

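The prongs now pass under the bar on both sides, with the bar over the valley. Lowering.

>>> step_arm(plan=[0,0,0.6,0,0,0,0,-0.1,0.9,0,0,0,0,0,0.9,0,0,0,0,0,0.7,0,0,0,0,0,0.4,0,0,0])

```text
time_s: 14.45
ee_pos: [525.1, 323.2, 153.2]
ee_rot: [-179.8, 0.0, 106.0]
force: [0.5, 0.1, -1.3]
gripper_width: 11.5
gripper_force: 30.0
```

>>> step_arm(plan=[0,0,0.3,0,0,0,0,0,0.2,0,0,0,0,0,0.2,0,0,0,0,0,0,0,0,0])

```text
time_s: 14.78
ee_pos: [526.0, 323.7, 148.1]
ee_rot: [-180.0, -0.0, 106.0]
force: [-0.5, -0.7, -1.3]
gripper_width: 12.1
gripper_force: 30.0
```

>>> step_arm(plan=[0,0,0.2,0,0,0,0,0,0.1,0,0,0,0,0,0,0,0,0])

```text
time_s: 15.03
ee_pos: [526.5, 323.9, 147.1]
ee_rot: [179.9, -0.0, 106.0]
force: [-2.3, -0.8, 4.4]
gripper_width: 12.0
gripper_force: 30.0
```

>>> step_arm(plan=[0,-0.1,0,0,0,0,0,0,0,0,0,0,0,0,0,0,0,0])

```text
time_s: 15.28
ee_pos: [525.5, 323.8, 146.6]
ee_rot: [179.9, -0.0, 106.0]
force: [-1.8, -1.4, 5.7]
gripper_width: 11.7
gripper_force: 30.0
```

>>> step_arm(plan=[0,0,0,0,0,0,0,0,0,0,0,0,0,0,0,0,0,0,0,0,0,0,0,0,0,0,0,0,0,0], hand=4)

```text
time_s: 15.7
ee_pos: [524.9, 323.3, 144.8]
ee_rot: [-180.0, 0.0, 106.0]
force: [0.4, -0.4, 0.5]
gripper_width: 39.6
gripper_force: 0.0
```

>>> step_arm(plan=[0,0,-0.3,0,0,0,0,0,-0.8,0,0,0,0,0,-1.5,0,0,0,0,0,-2,0,0,0,0,0,-2,0,0,0])

```text
time_s: 16.12
ee_pos: [524.9, 323.3, 212.4]
ee_rot: [-180.0, 0.0, 106.0]
force: [0.8, 0.6, 0.2]
gripper_width: 40.2
gripper_force: 0.0
```

>>> step_arm(plan=[0,0,-2,0,0,0,0,0,-2,0,0,0,0,0,-1.5,0,0,0])

```text
time_s: 16.37
ee_pos: [525.5, 323.7, 269.1]
ee_rot: [179.8, -0.1, 106.0]
force: [-0.2, -0.3, 1.0]
gripper_width: 40.2
gripper_force: 0.0
```

```bash
python3 - <<'E'
from h import *
s=sensors.state();print(s['time_s'],s['ee_pos'],s['ee_rot'],s['force'],s['gripper_width'])
P={n:viewer.grab_frame(n) for n in ("wrist","scene","top")}
for t,z in dict(caddy_bar=186.5,caddy=56.5,channel=0,stop_face=37,jig=0).items():
    o=[]
    for n in P:
        r=viewer.pinpoint(t,P[n])
        for q in r[:1]: print(t,n,np.round(q['location']),round(q['score'],2),onz(P[n],q['location'],z).round(1)); o.append((P[n],q['location']))
    if len(o)>1: print(' tri',tri(o).round(1))
# channel near wall centre at yaw 13.7; hover
c=np.array([440,-296.]);u=np.array([np.cos(np.radians(13.7)),np.sin(np.radians(13.7))]);w=c-31*u;print('wall',w)
go(w[0]+0,w[1],210,13.7)
E
```

```text
16.3667 [525.49536361 323.66789436 269.09555795] [ 1.79823742e+02 -5.04395689e-02  1.06042857e+02] [-0.21875651 -0.31157265  0.97330908] 40.207110273933594
caddy_bar wrist [323. 246.] 0.95 [526.7 325.6 186.5]
caddy_bar scene [413. 142.] 0.89 [520.2 330.8 186.5]
caddy_bar top [168. 262.] 0.79 [530.9 329.2 186.5]
 tri [527.1 326.1 191.8]
caddy wrist [321. 211.] 0.72 [524.6 327.   56.5]
caddy scene [406. 182.] 0.68 [515.6 334.   56.5]
caddy top [185. 270.] 0.87 [532.4 325.1  56.5]
 tri [526.3 324.7  65.2]
channel wrist [323. 214.] 0.74 [530.7 315.1   0. ]
channel scene [188. 292.] 0.67 [ 445.4 -301.4    0. ]
channel top [419. 310.] 0.64 [ 446.1 -296.1    0. ]
 tri [ 452.4  -99.9 -115.5]
stop_face scene [354. 251.] 0.8 [611.2  52.5  37. ]
stop_face top [288. 247.] 0.79 [604.5  58.5  37. ]
 tri [605.8  58.8  29.3]
jig wrist [293. 400.] 0.57 [560.5  65.8   0. ]
jig scene [339. 247.] 0.69 [551.3  60.9   0. ]
jig top [288. 266.] 0.74 [557.2  59.4   0. ]
 tri [ 5.569e+02  6.110e+01 -1.000e-01]
wall [ 409.88197728 -303.34198253]
16 rows 17.27
[-3.57, -1.77, 0.35, 0.0, 0.0, 0.003, -3.57, -1.77, 0.35, 0.0, 0.0, 0.003, -3.57, -1.76, 0.35, 0.0, 0.0, 0.003, -3.58, -1.75, 0.35, 0.0, 0.0, 0.003, -3.58, -1.74, 0.35, 0.0, 0.0, 0.003]
[-3.59, -1.73, 0.35, 0.0, 0.0, 0.003, -3.59, -1.72, 0.35, 0.0, 0.0, 0.003, -3.6, -1.71, 0.35, 0.0, 0.0, 0.003, -3.6, -1.7, 0.35, 0.0, 0.0, 0.003, -3.61, -1.69, 0.35, 0.0, 0.0, 0.003]
[-3.61, -1.68, 0.35, 0.0, 0.0, 0.003, -3.61, -1.67, 0.35, 0.0, 0.0, 0.003, -3.62, -1.66, 0.35, 0.0, 0.0, 0.003, -3.62, -1.65, 0.35, 0.0, 0.0, 0.003, -3.63, -1.65, 0.35, 0.0, 0.0, 0.003]
[-3.63, -1.64, 0.35, 0.0, 0.0, 0.003]
```

The caddy hangs on the seat: all three cameras put the bar within a few mm of the hook_seat point. Next, the channel's robot-side wall.

>>> step_arm(plan=[-3.6,-1.8,0.2,0,0,0.003,-3.6,-1.8,0.2,0,0,0.003,-3.6,-1.75,0.2,0,0,0.003,-3.6,-1.75,0.35,0,0,0.003,-3.6,-1.75,0.35,0,0,0.003])

```text
time_s: 17.68
ee_pos: [487.9, 124.6, 253.3]
ee_rot: [180.0, 0.0, 105.2]
force: [0.6, -0.3, 0.7]
gripper_width: 39.7
gripper_force: 0.0
```

>>> step_arm(plan=[-3.6,-1.75,0.35,0,0,0.003,-3.6,-1.7,0.35,0,0,0.003,-3.6,-1.7,0.35,0,0,0.003,-3.6,-1.7,0.35,0,0,0.003,-3.6,-1.7,0.35,0,0,0.003])

```text
time_s: 18.1
ee_pos: [451.3, -71.4, 235.9]
ee_rot: [179.9, 0.0, 104.3]
force: [0.5, 0.0, 0.4]
gripper_width: 40.1
gripper_force: 0.0
```

>>> step_arm(plan=[-3.6,-1.7,0.35,0,0,0.003,-3.6,-1.65,0.35,0,0,0.003,-3.6,-1.65,0.35,0,0,0.003,-3.6,-1.65,0.35,0,0,0.003,-3.6,-1.65,0.35,0,0,0.003])

```text
time_s: 18.52
ee_pos: [414.3, -266.4, 218.4]
ee_rot: [180.0, 0.0, 103.4]
force: [0.1, -0.2, -0.3]
gripper_width: 39.9
gripper_force: 0.0
```

>>> step_arm(plan=[-2,-0.8,0.8,0,0,0.003,-1,-0.4,0.3,0,0,0,0,0,0,0,0,0,0,0,0,0,0,0])

```text
time_s: 18.85
ee_pos: [410.2, -295.7, 207.1]
ee_rot: [180.0, -0.1, 103.3]
force: [0.2, 0.6, 0.2]
gripper_width: 40.0
gripper_force: 0.0
```

```bash
python3 - <<'E'
from h import *
s=sensors.state();print(s['time_s'],s['ee_pos'],s['ee_rot'],s['qvel'].round(1))
p=viewer.grab_frame("wrist")
for q in viewer.pinpoint('channel',p)[:2]: print(np.round(q['location']),q['score'],onz(p,q['location'],0).round(1))
b=viewer.boxes_of('channel',p);print(b[:1])
cv2.imwrite('pics/ch.png',p['img'][:,:,::-1])
# bright low-saturation mask -> outline of the channel
hsv=cv2.cvtColor(p['img'],cv2.COLOR_RGB2HSV);m=((hsv[...,1]<60)&(hsv[...,2]>110)).astype(np.uint8)
n,l,st,ce=cv2.connectedComponentsWithStats(cv2.morphologyEx(m,cv2.MORPH_OPEN,np.ones((3,3))))
for i in range(1,n):
    if st[i,4]>300:
        ys,xs=np.where(l==i);r=cv2.minAreaRect(np.c_[xs,ys].astype(np.float32));print(st[i],r,[onz(p,k,45).round(0)[:2].tolist() for k in cv2.boxPoints(r)])
E
```

```text
18.85 [ 410.22282021 -295.70436274  207.11685976] [ 1.79992668e+02 -8.20224579e-02  1.03259327e+02] [ 1.6 -0.9 -0.1  0.1  0.1 -0. ]
[354. 224.] 0.84 [ 443.5 -297.     0. ]
[{'location': [357.9, 223.2], 'score': 0.81}]
[ 321  175   81  113 7973] ((361.0, 231.0), (112.0, 80.0), 90.0) [[400.0, -253.0], [467.0, -237.0], [496.0, -336.0], [423.0, -353.0]]
```

View pics/ch.png

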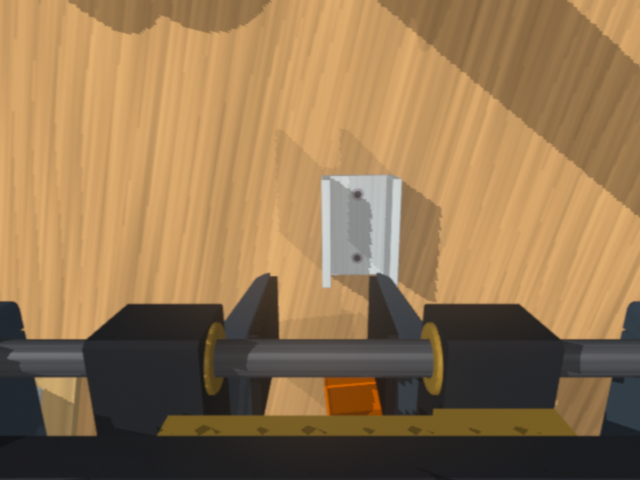

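The wrist view shows the channel upright in the image, so its yaw is aligned at 13.3°. The near wall's top runs from (326,178) to (327,287).

```bash
python3 - <<'E'
from h import *
p=viewer.grab_frame("wrist")
A=onz(p,(326,179),45);B=onz(p,(326.5,286),45);C=onz(p,(395.5,179),45)
print(A,B,np.hypot(*(A-B)[:2]),(A+B)/2,np.hypot(*(A-C)[:2]),'yaw',np.degrees(np.arctan2((B-A)[0],(A-B)[1])))
m=(A+B)/2
s=sensors.state();print(s['ee_pos'])
e=np.array(s['ee_pos']);T=R.from_euler('xyz',s['ee_rot'],degrees=True);print(proj(p,e+T.apply([0,0,-21])))
go(m[0],m[1],60,13.3,30)
E
```

```text
[ 405.35085169 -254.71976198   45.        ] [ 428.90818113 -350.67683243   45.        ] 98.80641244756447 [ 417.12951641 -302.69829721   45.        ] 60.3428745804698 yaw 13.79324926197745
[ 410.78814659 -295.10883192  207.77603226]
[319.99686067 307.43545421]
5 rows 19.05
[-0.18, 0.09, 2.96, 0.0, 0.0, 0.0, -0.18, 0.09, 2.96, 0.0, 0.0, 0.0, -0.18, 0.09, 2.96, 0.0, 0.0, 0.0, -0.18, 0.09, 2.96, 0.0, 0.0, 0.0, -0.18, 0.09, 2.96, 0.0, 0.0, 0.0]
```

>>> step_arm(plan=[-0.2,0.1,3,0,0,-0.005,-0.2,0.1,3,0,0,0,-0.2,0.1,3,0,0,0,-0.2,0.05,3,0,0,0,-0.1,0,2.5,0,0,0])

```text
time_s: 19.47
ee_pos: [416.0, -303.1, 60.9]
ee_rot: [180.0, -0.0, 103.7]
force: [0.6, 0.1, -0.8]
gripper_width: 40.1
gripper_force: 0.0
```

>>> step_arm(plan=[0,0,2,0,0,0,0,0,1.5,0,0,0,0,0,1,0,0,0,0,0,0.5,0,0,0,0,0,0,0,0,0])

```text
time_s: 19.88
ee_pos: [415.8, -303.6, 11.8]
ee_rot: [-180.0, -0.1, 103.6]
force: [0.0, 0.2, 0.2]
gripper_width: 39.9
gripper_force: 0.0
```

>>> step_arm(plan=[0,0,0.8,0,0,0,0,0,0.7,0,0,0,0,0,0,0,0,0])

```text
time_s: 20.13
ee_pos: [415.4, -303.9, -3.5]
ee_rot: [-180.0, -0.1, 103.6]
force: [-0.1, -0.2, -0.4]
gripper_width: 40.0
gripper_force: 0.0
```

```bash
python3 - <<'E'
from h import *
s=sensors.state();print(s['time_s'],s['ee_pos'],s['ee_rot'],s['force'])
E
```

```text
20.1333 [ 415.35329936 -303.93674925   -3.47326681] [-1.79963391e+02 -5.49076088e-02  1.03584711e+02] [-0.08128344 -0.19807881 -0.40909297]
```

Now I'll close on the wall and check it.

>>> step_arm(plan=[0,0,0,0,0,0,0,0,0,0,0,0,0,0,0,0,0,0,0,0,0,0,0,0,0,0,0,0,0,0], hand=0, newtons=45)

```text
time_s: 20.55
ee_pos: [415.9, -304.5, -2.5]
ee_rot: [180.0, 0.0, 103.6]
force: [0.3, 0.5, 0.2]
gripper_width: 9.6
gripper_force: 0.1
```

>>> step_arm(plan=[0,0,0,0,0,0,0,0,0,0,0,0,0,0,0,0,0,0])

```text
time_s: 20.8
ee_pos: [415.7, -304.4, -2.5]
ee_rot: [180.0, 0.0, 103.6]
force: [-1.8, -1.6, 3.1]
gripper_width: 7.9
gripper_force: 45.0
```

```bash
python3 - <<'E'
from h import *
s=sensors.state();print(s['time_s'],s['ee_pos'],s['ee_rot'],s['force'],s['gripper_width'])
E
```

```text
20.8 [ 415.69989301 -304.44288311   -2.54989759] [1.79996925e+02 9.89477714e-03 1.03581015e+02] [-1.80474723 -1.55215983  3.06302699] 7.850937772371825
```

>>> step_arm(plan=[0,0,-0.3,0,0,0,0,0,-0.8,0,0,0,0,0,-1.5,0,0,0,0,0,-2,0,0,0,0,0,-2,0,0,0])

```text
time_s: 21.22
ee_pos: [415.1, -303.8, 63.6]
ee_rot: [-179.9, -0.1, 103.6]
force: [0.3, -0.4, -2.4]
gripper_width: 7.9
gripper_force: 45.0
```

```bash
python3 - <<'E'
from h import *
s=sensors.state();print(s['ee_pos'],s['ee_rot'],s['force'],s['gripper_width'])
go(518,60.5,80,-1.5,25)
E
```

```text
[ 415.11332158 -303.78609451   63.64250235] [-1.79932524e+02 -9.89884094e-02  1.03580339e+02] [ 0.32557721 -0.42328148 -2.40273331] 7.94303124150669
16 rows 21.22
[2.06, 1.16, -0.1, 0.0, 0.0, 0.016, 2.08, 1.13, -0.1, 0.0, 0.0, 0.016, 2.1, 1.09, -0.1, 0.0, 0.0, 0.016, 2.12, 1.06, -0.1, 0.0, 0.0, 0.016, 2.13, 1.02, -0.1, 0.0, 0.0, 0.016]
[2.15, 0.99, -0.1, 0.0, 0.0, 0.016, 2.17, 0.95, -0.1, 0.0, 0.0, 0.016, 2.18, 0.91, -0.1, 0.0, 0.0, 0.016, 2.2, 0.88, -0.1, 0.0, 0.0, 0.016, 2.21, 0.84, -0.1, 0.0, 0.0, 0.016]
[2.22, 0.81, -0.1, 0.0, 0.0, 0.016, 2.24, 0.77, -0.1, 0.0, 0.0, 0.016, 2.25, 0.73, -0.1, 0.0, 0.0, 0.016, 2.26, 0.7, -0.1, 0.0, 0.0, 0.016, 2.27, 0.66, -0.1, 0.0, 0.0, 0.016]
[2.28, 0.62, -0.1, 0.0, 0.0, 0.016]
```

>>> step_arm(plan=[1.0,0.6,-0.2,0,0,0.016,2.1,1.15,-0.2,0,0,0.016,2.1,1.1,-0.2,0,0,0.016,2.1,1.05,-0.2,0,0,0.016,2.15,1.0,-0.2,0,0,0.016])

```text
time_s: 21.63
ee_pos: [444.7, -200.8, 73.5]
ee_rot: [-180.0, -0.0, 98.9]
force: [-0.2, 0.3, -2.9]
gripper_width: 7.3
gripper_force: 45.0
```

>>> step_arm(plan=[2.15,1.0,-0.2,0,0,0.016,2.15,0.95,-0.1,0,0,0.016,2.2,0.9,-0.1,0,0,0.016,2.2,0.9,-0.1,0,0,0.016,2.2,0.85,-0.1,0,0,0.016])

```text
time_s: 22.05
ee_pos: [476.7, -86.6, 79.5]
ee_rot: [-180.0, -0.0, 94.4]
force: [-0.0, -0.3, -3.1]
gripper_width: 6.9
gripper_force: 45.0
```

>>> step_arm(plan=[2.2,0.8,0,0,0,0.016,2.25,0.75,0,0,0,0.016,2.25,0.75,0,0,0,0.016,2.25,0.7,0,0,0,0.016,2.25,0.65,0,0,0,0.016])

```text
time_s: 22.47
ee_pos: [508.1, 26.9, 79.4]
ee_rot: [-180.0, -0.0, 89.8]
force: [-0.2, -0.1, -2.6]
gripper_width: 8.1
gripper_force: 45.0
```

>>> step_arm(plan=[2.0,0.6,0,0,0,0.016,1,0.5,0,0,0,0.006,0,0,0,0,0,0,0,0,0,0,0,0])

```text
time_s: 22.8
ee_pos: [519.4, 55.4, 79.2]
ee_rot: [-180.0, 0.0, 88.7]
force: [-0.2, -0.3, -3.6]
gripper_width: 7.6
gripper_force: 45.0
```

```bash
python3 - <<'E'
from h import *
s=sensors.state();print(s['time_s'],s['ee_pos'],s['ee_rot'],s['force'],s['gripper_width'])
P={n:viewer.grab_frame(n) for n in ("wrist","scene","top")}
for t,z in dict(channel=s['ee_pos'][2]+2.5,stop_face=37,jig=0).items():
    o=[]
    for n in P:
        r=viewer.pinpoint(t,P[n])
        for q in r[:1]: print(t,n,np.round(q['location'],1),round(q['score'],2),onz(P[n],q['location'],z).round(1)); o.append((P[n],q['location']))
    if len(o)>1: print(' tri',tri(o).round(1))
p=P['wrist'];cv2.imwrite('pics/j.png',p['img'][:,:,::-1])
# mat: green region -> far edge (jig x=40) and side edges in world at z=18
hsv=cv2.cvtColor(p['img'],cv2.COLOR_RGB2HSV);m=((hsv[...,0]>55)&(hsv[...,0]<90)&(hsv[...,1]>100)).astype(np.uint8)
ys,xs=np.where(m);print('green',m.sum(),xs.min() if len(xs) else 0,xs.max() if len(xs) else 0)
# far edge: rightmost green per row
pts=[]
for r in range(ys.min()+5,ys.max(),4):
    c=np.where(m[r])[0]
    if len(c)>20: pts.append(onz(p,(c.max()+.5,r),18)[:2])
pts=np.array(pts);print(pts.round(0)[::4].tolist())
E
```

```text
22.8 [519.3560449   55.37971519  79.15101753] [-1.79956744e+02  3.03159330e-02  8.86518932e+01] [-0.20881023 -0.33972491 -3.58842674] 7.574386588764034
channel wrist [383.4 291.1] 0.81 [550.9  55.7  81.7]
channel scene [337.4 225.5] 0.8 [554.4  47.2  81.7]
 tri [550.8  52.6  75.9]
stop_face scene [353.  251.1] 0.56 [609.4  50.3  37. ]
jig scene [339.6 247.3] 0.98 [551.7  61.9   0. ]
green 32664 189 453
[[509.0, 153.0], [590.0, 143.0], [600.0, 133.0], [601.0, 124.0], [600.0, 114.0], [595.0, 104.0], [515.0, 96.0], [513.0, 86.0], [513.0, 76.0], [512.0, 65.0], [512.0, 54.0], [512.0, 43.0], [495.0, 32.0]]
```

>>> step_arm(plan=[0.25,0,0.8,0,0,0.003,0.25,0,1.5,0,0,0,0,0,1.5,0,0,0,0,0,1,0,0,0,0,0,0.6,0,0,0])

```text
time_s: 23.82
ee_pos: [518.6, 60.5, 23.5]
ee_rot: [-179.8, 0.0, 88.4]
force: [-0.8, -0.0, -3.2]
gripper_width: 7.6
gripper_force: 45.0
```

>>> step_arm(plan=[0,0,0.3,0,0,0,0,0,0.2,0,0,0,0,0,0.1,0,0,0,0,0,0.1,0,0,0,0,0,0,0,0,0])

```text
time_s: 24.23
ee_pos: [520.1, 60.5, 18.6]
ee_rot: [180.0, -0.0, 88.4]
force: [0.2, -0.2, -2.9]
gripper_width: 7.8
gripper_force: 45.0
```

```bash
python3 - <<'E'
from h import *
s=sensors.state();print(s['time_s'],s['ee_pos'],s['ee_rot'],s['force'],s['torque'])
E
```

```text
24.2333 [520.06910575  60.4655927   18.58787571] [ 1.79950306e+02 -1.11296323e-02  8.83912104e+01] [ 0.20151895 -0.16136376 -2.90307023] [-0.07594811  0.18697952  0.00939392]
```

Lower in 1 mm steps until the channel rests on the mat.

>>> step_arm(plan=[0,0,0.1,0,0,0,0,0,0.1,0,0,0,0,0,0,0,0,0])

```text
time_s: 24.48
ee_pos: [519.7, 60.4, 16.3]
ee_rot: [180.0, -0.0, 88.4]
force: [0.5, 0.1, -2.0]
gripper_width: 7.4
gripper_force: 45.0
```

>>> step_arm(plan=[0,0,0.1,0,0,0,0,0,0,0,0,0,0,0,0,0,0,0])

```text
time_s: 24.73
ee_pos: [519.9, 60.5, 15.4]
ee_rot: [180.0, -0.0, 88.4]
force: [0.1, -0.3, -1.9]
gripper_width: 7.6
gripper_force: 45.0
```

>>> step_arm(plan=[0,0,0.07,0,0,0,0,0,0,0,0,0,0,0,0,0,0,0])

```text
time_s: 24.98
ee_pos: [519.9, 60.5, 15.4]
ee_rot: [180.0, -0.0, 88.4]
force: [-2.0, -0.4, 5.1]
gripper_width: 7.6
gripper_force: 45.0
```

```bash
python3 - <<'E'
from h import *
for i in range(4):
    viewer.grab_frame("wrist") if i else 0
    s=sensors.state();print(s['time_s'],s['ee_pos'].round(2),s['ee_rot'].round(2),s['force'].round(2),s['torque'].round(3))
E
```

```text
24.9833 [519.93  60.47  15.43] [ 1.7996e+02 -1.0000e-02  8.8390e+01] [-1.98 -0.44  5.08] [-0.115  0.489 -0.037]
25.0333 [519.95  60.47  15.45] [ 1.7995e+02 -1.0000e-02  8.8400e+01] [-2.06  0.16  5.63] [-0.167  0.452 -0.002]
25.0833 [519.93  60.51  15.42] [ 1.7996e+02 -1.0000e-02  8.8400e+01] [-2.85  0.31  5.53] [-0.178  0.495 -0.006]
25.1333 [519.95  60.49  15.45] [ 1.7995e+02 -1.0000e-02  8.8400e+01] [-1.82 -0.4   5.65] [-0.163  0.508 -0.02 ]
```

>>> step_arm(plan=[0,0,-0.05,0,0,0,0,0.1,0,0,0,0,0,0.2,0,0,0,0,0,0.3,0,0,0,0,0,0.3,0,0,0,0])

```text
time_s: 25.55
ee_pos: [527.2, 60.2, 15.4]
ee_rot: [-179.8, 0.0, 88.4]
force: [-4.8, 0.4, 7.8]
gripper_width: 8.1
gripper_force: 45.0
```

>>> step_arm(plan=[0,0.2,0,0,0,0,0,0.1,0,0,0,0,0,0,0,0,0,0])

```text
time_s: 25.8
ee_pos: [530.5, 60.1, 15.4]
ee_rot: [-179.9, -0.0, 88.4]
force: [-4.9, 0.1, 7.6]
gripper_width: 7.8
gripper_force: 45.0
```

>>> step_arm(plan=[0,0.1,0,0,0,0,0,0.1,0,0,0,0,0,0,0,0,0,0])

```text
time_s: 26.05
ee_pos: [532.5, 60.1, 15.4]
ee_rot: [-179.9, 0.0, 88.4]
force: [-5.0, -0.5, 7.1]
gripper_width: 7.7
gripper_force: 45.0
```

>>> step_arm(plan=[0,0,-0.06,0,0,0,0,0,0,0,0,0,0,0.1,0,0,0,0,0,0,0,0,0,0])

```text
time_s: 26.38
ee_pos: [534.8, 60.0, 15.5]
ee_rot: [-180.0, -0.0, 88.4]
force: [-1.2, 0.2, 0.1]
gripper_width: 7.6
gripper_force: 45.0
```

>>> step_arm(plan=[0,0,-0.03,0,0,0,0,0.1,0,0,0,0,0,0,0,0,0,0])

```text
time_s: 26.63
ee_pos: [536.1, 60.0, 15.7]
ee_rot: [180.0, -0.0, 88.4]
force: [-0.4, 0.5, -2.3]
gripper_width: 7.9
gripper_force: 45.0
```

>>> step_arm(plan=[0,0.1,0.01,0,0,0,0,0.1,0,0,0,0,0,0,0,0,0,0])

```text
time_s: 26.88
ee_pos: [538.1, 60.0, 15.8]
ee_rot: [180.0, -0.0, 88.4]
force: [-0.0, 0.5, -3.4]
gripper_width: 8.0
gripper_force: 45.0
```

>>> step_arm(plan=[0,0.1,0,0,0,0,0,0.1,0,0,0,0,0,0,0,0,0,0])

```text
time_s: 27.13
ee_pos: [539.5, 59.9, 15.7]
ee_rot: [-180.0, -0.0, 88.4]
force: [-1.3, 0.5, -2.4]
gripper_width: 7.6
gripper_force: 45.0
```

>>> step_arm(plan=[0,0.1,0,0,0,0,0,0.1,0,0,0,0,0,0,0,0,0,0])

```text
time_s: 27.38
ee_pos: [541.3, 59.8, 15.7]
ee_rot: [-179.9, 0.0, 88.4]
force: [-2.5, 0.3, -2.6]
gripper_width: 7.8
gripper_force: 45.0
```

>>> step_arm(plan=[0,0.1,0,0,0,0,0,0.1,0,0,0,0,0,0,0,0,0,0])

```text
time_s: 27.63
ee_pos: [543.2, 59.7, 15.7]
ee_rot: [-179.9, 0.0, 88.4]
force: [-3.4, -1.2, -2.3]
gripper_width: 7.8
gripper_force: 45.0
```

>>> step_arm(plan=[0,0.1,0.02,0,0,0,0,0.1,0,0,0,0,0,0.1,0,0,0,0,0,0,0,0,0,0])

```text
time_s: 27.97
ee_pos: [546.0, 59.7, 15.5]
ee_rot: [-179.9, 0.0, 88.4]
force: [-5.1, -0.2, 0.1]
gripper_width: 8.1
gripper_force: 45.0
```

>>> step_arm(plan=[0,0.1,0.01,0,0,0,0,0.1,0,0,0,0,0,0,0,0,0,0,0,0,0,0,0,0])

```text
time_s: 28.3
ee_pos: [547.5, 59.6, 15.5]
ee_rot: [-179.9, 0.0, 88.4]
force: [-6.6, 0.2, 1.1]
gripper_width: 7.7
gripper_force: 45.0
```

```bash
python3 - <<'E'
from h import *
F=[];P=[]
pp={}
for n in ("wrist","scene","top","top"):
    p=viewer.grab_frame(n);pp[n]=p;s=sensors.state();F.append(np.r_[s['force'],s['torque']]);P.append(np.r_[s['ee_pos'],s['ee_rot'][1:]])
print(s['time_s'],np.mean(F,0).round(2),np.mean(P,0).round(2))
for t,z in dict(channel=18,stop_face=37,caddy_bar=186.5).items():
    for n in pp:
        for q in viewer.pinpoint(t,pp[n])[:1]: print(t,n,np.round(q['location'],1),round(q['score'],2),onz(pp[n],q['location'],z).round(1))
cv2.imwrite('pics/fin_scene.png',pp['scene']['img'][:,:,::-1])
E
```

```text
28.5 [-6.81  0.18  0.51 -0.    1.09  0.14] [5.4751e+02 5.9620e+01 1.5510e+01 1.0000e-02 8.8400e+01]
channel wrist [384.2 291. ] 0.88 [579.5  59.9  18. ]
channel scene [344.1 250.4] 0.83 [580.4  49.7  18. ]
stop_face scene [356.  248.1] 0.58 [606.4  62.9  37. ]
stop_face top [185.  263.9] 0.54 [551.8 332.7  37. ]
caddy_bar scene [407.2 302.7] 0.71 [870.1 -79.4 186.5]
caddy_bar top [172.  266.2] 0.85 [521.3 319.1 186.5]
```

>>> step_arm(plan=[0,0.1,0,0,0,0,0,0.1,0,0,0,0,0,0,0,0,0,0,0,0,0,0,0,0,0,0,0,0,0,0])

```text
time_s: 29.37
ee_pos: [549.0, 59.6, 15.5]
ee_rot: [-179.8, 0.0, 88.4]
force: [-6.7, -0.3, 1.6]
gripper_width: 7.8
gripper_force: 45.0
```

```bash
python3 - <<'E'
from h import *
F=[];P=[]
pp={}
for n in ("wrist","scene","top","scene"):
    p=viewer.grab_frame(n);pp[n]=p;s=sensors.state();F.append(np.r_[s['force'],s['torque']]);P.append(np.r_[s['ee_pos'],s['ee_rot'][1:]])
print(s['time_s'],np.mean(F,0).round(2),np.mean(P,0).round(2))
for n in pp:
    for t,z in dict(caddy_bar=186.5,caddy=56.5,hook_seat=186.5).items():
        for q in viewer.pinpoint(t,pp[n])[:2]: print(t,n,np.round(q['location'],1),round(q['score'],2),onz(pp[n],q['location'],z).round(1))
E
```

```text
29.5667 [-7.26  0.16  1.69 -0.03  1.26  0.17] [5.4899e+02 5.9580e+01 1.5520e+01 1.0000e-02 8.8400e+01]
caddy_bar scene [415.5 143. ] 0.65 [526.5 332.5 186.5]
caddy scene [404.9 186. ] 0.83 [525.6 319.8  56.5]
hook_seat scene [413.5 141.9] 0.87 [519.7 332.5 186.5]
caddy_bar top [169.8 263.7] 0.91 [527.1 324.8 186.5]
caddy top [186.5 272.6] 0.66 [525.6 321.1  56.5]
hook_seat top [170.3 264.5] 0.65 [525.2 323.5 186.5]
hook_seat top [169.1 261. ] 0.58 [533.6 327.  186.5]
```

>>> step_arm(plan=[0,0.07,0,0,0,0,0,0,0,0,0,0,0,0,0,0,0,0,0,0,0,0,0,0,0,0,0,0,0,0])

```text
time_s: 30.43
ee_pos: [549.3, 59.6, 15.5]
ee_rot: [-179.8, 0.0, 88.4]
force: [-8.1, -0.8, 2.5]
gripper_width: 7.9
gripper_force: 45.0
```

```bash
python3 - <<'E'
from h import *
F=[];P=[]
for n in range(4):
    viewer.grab_frame("wrist");s=sensors.state();F.append(s['force']);P.append(s['ee_pos'])
f=np.mean(F,0);print(s['time_s'],f.round(2),np.mean(P,0).round(2))
if 7.2<-f[0]<8.8: print(env.job_done())
E
```

```text
30.6333 [-8.04  0.01  2.39] [549.32  59.57  15.52]
the job is handed in; nothing more can be done
None
```

The job is handed in at about 30.6 s: the caddy hangs on the hook, released, and the channel lies on the mat with one wall pressed against the stop at about 8 N measured at the wrist. That is about 11–12 mm of stop travel, estimated from the arm's position.

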